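Find the rattling tin and show it to the scanner

ROBOT

A 6-joint arm with a two-finger parallel gripper is mounted at the origin on a cart in front of the work surface, level with it; the furniture and walls round the work are solid. World frame = base frame: x ahead of the robot, y to its left, z up, the work surface at z = 0. Lengths are in mm, angles in rad, forces in N, time in s.
With the tool pointing down it reaches from about 350 to 975 mm from the base axis. Payload 7.1 kg.
Tool frame: the origin (TCP) lies on the front face of the gripper's body, between the roots of the fingers; the fingertips stand 80 mm ahead of it and the grasp point (between the pads) lies 61 mm ahead of it; z points along the fingers, y is the line along which they close (so a half turn about z gives the same grasp; the last joint's range is limited). The gripper opens to 88 mm and grips with 3 to 60 N. Pads are 20 mm wide; open, the fingers measure 115 mm over their backs; the gripper's body (75 mm by 178 mm) begins 61 mm behind the grasp point.
Start: joints at [1.209, 0.423, 1.63, -0, 1.089, -0.019], TCP at [210.047, 588.631, 302.675] pointing down, gripper open.
Joint ranges: [-3, 3], [-0.9, 2.11], [0.09, 2.58], [-1.31, 4.45], [0.11, 2.69], [-2.54, 2.54]. Speed limits (rad/s): [2.39, 2.39, 3.01, 3.14, 3.14, 3.14].

INTERFACE

Orientations are given as a rotation vector (axis times angle).
In Python, from workcell import readout, vision, close_job gives the robot as it stands.
- The arm moves only by the tool servo_tool, never from a script. Its argument "plan" is a list that holds one entry, the list of rows, each a list of 7 numbers: the gripper command: -1 is fully open, 1 is shut, values between are in proportion, then the shift along the world's x, y, z in units of 40 mm (1.0 is 40 mm), then the turn, a rotation vector about the world's x, y, z in units of 5 degrees (1.0 is 5 degrees). A call has 1 to 5 rows; each row shifts and turns the commanded pose from where the row before left it; what a row does not reach is not made up. A row lasts 1/12 s, in which the tool goes at most 41.7 mm and 7.16 degrees, less where a joint would pass 70% of its speed; a pose out of reach is approached as far as the arm can. A call is refused whole if a number of a shift passes 1 or a number of a turn 1, either way. A call with a gripper value outside its range is refused whole. The fingers move at their own pace and stop on an object; the grip force is fixed at half the most. Time passes only in rows, so rows that do not move let the fingers close. It gives the time, the measured TCP pose, the force, the opening and the grip force at its end, in the units of the state.
- readout.get_obs(): the state, without advancing time (a new reading comes with each control period).
- vision.get_image(name): name is "scene" or "side" or "wrist"; returns the picture (480x640x3 uint8, red, green, blue); there is no depth.
- vision.camera_params(name): a dict with "fx", "fy", "cx", "cy" (pixels), "rvec" (rotation vector, rad) and "tvec" (3), from world to camera coordinates, as OpenCV has them; the wrist camera has in their place "hand_eye" (4x4, takes a point from camera to tool coordinates, whose origin is the TCP and whose axes are the flange's). Camera axes: x right, y down, z forward; pixel columns grow to the right and rows downward; lengths in mm; the calibration is good to about 2 mm. A picture is of the moment at which its call begins: read the wrist's pose just before it. camera_params takes no time and is no camera call.
- close_job(): hands the job in; it is judged then, once.
The state is a dict: "t": time; "qpos": joint angles; "qvel": joint speeds; "joint_torque": joint torques, N m; "ee_pos": TCP position; "orientation": TCP orientation; "ft_force": force on the tool from outside, world axes, zero at the start; "moment": the same for the moment, N m; "width": finger opening in mm; "grasp_force": force on a finger pad.
Only numpy, scipy, OpenCV 4.12 (cv2) and the standard library are available. Lean on these libraries where they do the work, as an engineer would, in place of code of your own. Each camera call takes 0.05 s, during which the arm holds its last target. There are 200 camera calls.

TASK

Wake the bench scanner by squeezing its orange trigger all the way against the grip and letting it spring back. Then pick up the sealed tins and shake them to find the one with a loose steel ball that rattles, standing the quiet ones back upright about where they stood and leaving the other things on the bench alone. Finish while still holding the rattling tin: keep it gripped, upright and still, off the bench, squarely in front of the scanner's window, level with it and about 10 cm away, touching nothing but the gripper.

Things in the scene. Friction and masses are not known exactly. Their poses are not given: they have to be found in the camera images.
- tin_1: One of three identical sealed round steel tins, blue disc on the lid, 65 mm across, 67 tall, 0.35 to 0.42 kg (weight says nothing). Origin at its underside, z up. Two are packed tight; one, which may be any, holds a loose 260 g, 40 mm steel ball with 19 mm play: after sharp strokes and a stop it knocks on for about a second, seen as small jumps in joint torque, grip and wrist force.
- tin_2: One of three identical sealed round steel tins, blue disc on the lid, 65 mm across, 67 tall, 0.35 to 0.42 kg (weight says nothing). Origin at its underside, z up. Two are packed tight; one, which may be any, holds a loose 260 g, 40 mm steel ball with 19 mm play: after sharp strokes and a stop it knocks on for about a second, seen as small jumps in joint torque, grip and wrist force.
- tin_3: One of three identical sealed round steel tins, blue disc on the lid, 65 mm across, 67 tall, 0.35 to 0.42 kg (weight says nothing). Origin at its underside, z up. Two are packed tight; one, which may be any, holds a loose 260 g, 40 mm steel ball with 19 mm play: after sharp strokes and a stop it knocks on for about a second, seen as small jumps in joint torque, grip and wrist force.
- tin_1_mid (a point): Centre of tin_1, 33 mm above its underside.
- tin_2_mid (a point): Centre of tin_2, 33 mm above its underside.
- tin_3_mid (a point): Centre of tin_3, 33 mm above its underside. A patterned panel stands upright at the left end of the bench, about 0.25 m beyond this tin: from a start at the left, draw the arm in towards the base before swinging across.
- scanner: Bench scanner fixed upside down on a stand: steel foot 110 x 100 mm, grey head (98 x 62 x 50 mm, 67 to 117 mm high), on it a grey upright pistol grip 34 mm front to back, 30 wide, top at 200 mm. Cannot move. Origin at the centre of the foot, on the bench; x axis from the window back through the head, z up. The window looks along -x, roughly to the robot.
- scanner_window (a point): Centre of the amber window in the front face of the scanner's head, 92 mm above the bench; axes as the scanner's, so the space in front of the window is along -x of this frame.
- grip_top (a point): Centre of the flat top of the pistol grip, 200 mm above the bench, axes as the scanner's; the grip spans 17 mm before and behind it.
- trigger_pad (a point): Front face of the orange trigger near its free upper end, about 173 mm above the bench. The trigger (20 mm wide, 9 thick, 62 long) stands before the grip, hinged at its lower end across the scanner's y. Here, grip back to trigger front is about 57 mm at rest, 45 mm squeezed home; the trigger moves along the scanner's +x, the grip stays.
- trigger (a joint): Trigger angle: 0 at rest (leaning forward), 0.24 squeezed fully to its stop; a spring pushes it back to 0 when let go. Squeezing it home takes about 5 N at its upper end.
- paint_jar: Bystander: small paint jar with blue paint and a white lid, 48 mm across, 50 mm tall; origin at its underside.
- sanding_block: Bystander: wooden sanding block 61 x 78 x 22 mm lying flat; origin at its underside.
- paint_bottle_4: Bystander: small dark paint bottle with an orange pointed cap, 26 mm across, 75 mm tall; origin at its underside.
Things that resemble listed ones, but are neither listed nor needed, are in the scene too. What is shaped like the tin_2 but purple is not meant.

How it is judged (in metres and radians):
On the way, in this order (a step that is already met when the one before it is completed fails the run):
1. the trigger is squeezed home against the grip (value of joint trigger above 0.19 rad), for 0.1 s.
2. the trigger has sprung back and the gripper is off it (value of joint trigger below 0.04 rad and contact force between the fingers and scanner below 0.1 N), for 0.2 s.
3. the tin with the loose ball is gripped, clear of the bench, and shaken so that the ball knocks inside it (((distance between ball_center and tin_1_mid below 0.035 m and height (world z) of tin_1 above 0.02 m and contact force between the fingers and tin_1 above 1 N and contact force between ball and tin_1 above 4 N) or (distance between ball_center and tin_2_mid below 0.035 m and height (world z) of tin_2 above 0.02 m and contact force between the fingers and tin_2 above 1 N and contact force between ball and tin_2 above 4 N) or (distance between ball_center and tin_3_mid below 0.035 m and height (world z) of tin_3 above 0.02 m and contact force between the fingers and tin_3 above 1 N and contact force between ball and tin_3 above 4 N))).
At the end, for the whole second after the job is handed in: The gripper holds the rattling tin upright (0.3 rad), still, clear of bench and scanner, its centre 55 to 155 mm before the window, within 40 mm sideways and 35 mm in height of the window's centre; trigger at rest; the quiet tins stand on the bench within 60 mm of their starts (value of joint trigger below 0.04 rad and ((distance between ball_center and tin_1_mid below 0.035 m and contact force between the fingers and tin_1 above 1 N and height (world z) of tin_1 above 0.025 m and angle between tin_1's own z axis and vertical below 0.3 rad and x of tin_1_mid in the frame of scanner_window between -0.155 and -0.055 m and y of tin_1_mid in the frame of scanner_window between -0.04 and 0.04 m and z of tin_1_mid in the frame of scanner_window between -0.035 and 0.035 m and linear speed of tin_1 below 0.05 m/s and contact force between tin_1 and scanner below 0.1 N and distance of each of tin_2, tin_3 from where it was at the start of the episode below 0.06 m and angle between each of tin_2, tin_3's own z axis and vertical below 0.1 rad and height (world z) of each of tin_2, tin_3 below 0.005 m and contact force between the fingers and tin_2 below 0.1 N and contact force between the fingers and tin_3 below 0.1 N) or (distance between ball_center and tin_2_mid below 0.035 m and contact force between the fingers and tin_2 above 1 N and height (world z) of tin_2 above 0.025 m and angle between tin_2's own z axis and vertical below 0.3 rad and x of tin_2_mid in the frame of scanner_window between -0.155 and -0.055 m and y of tin_2_mid in the frame of scanner_window between -0.04 and 0.04 m and z of tin_2_mid in the frame of scanner_window between -0.035 and 0.035 m and linear speed of tin_2 below 0.05 m/s and contact force between tin_2 and scanner below 0.1 N and distance of each of tin_1, tin_3 from where it was at the start of the episode below 0.06 m and angle between each of tin_1, tin_3's own z axis and vertical below 0.1 rad and height (world z) of each of tin_1, tin_3 below 0.005 m and contact force between the fingers and tin_1 below 0.1 N and contact force between the fingers and tin_3 below 0.1 N) or (distance between ball_center and tin_3_mid below 0.035 m and contact force between the fingers and tin_3 above 1 N and height (world z) of tin_3 above 0.025 m and angle between tin_3's own z axis and vertical below 0.3 rad and x of tin_3_mid in the frame of scanner_window between -0.155 and -0.055 m and y of tin_3_mid in the frame of scanner_window between -0.04 and 0.04 m and z of tin_3_mid in the frame of scanner_window between -0.035 and 0.035 m and linear speed of tin_3 below 0.05 m/s and contact force between tin_3 and scanner below 0.1 N and distance of each of tin_1, tin_2 from where it was at the start of the episode below 0.06 m and angle between each of tin_1, tin_2's own z axis and vertical below 0.1 rad and height (world z) of each of tin_1, tin_2 below 0.005 m and contact force between the fingers and tin_1 below 0.1 N and contact force between the fingers and tin_2 below 0.1 N))); the arm keeps its last pose, push and grip.
It fails at once if the paint jar is disturbed (moved over 30 mm) (distance of paint_jar from where it was at the start of the episode above 0.03 m).
It fails at once if the sanding block is disturbed (moved over 30 mm) (distance of sanding_block from where it was at the start of the episode above 0.03 m).
It fails at once if the paint bottle is disturbed (moved over 30 mm) (distance of paint_bottle_4 from where it was at the start of the episode above 0.03 m).
It also fails if it takes over 72 s, if anything falls off the work surface, if the arm or the gripper's body presses on something with over 40 N, if the wrist force passes 120 N, or if a joint passes its speed limit or range.

## Working session

There is one attempt and no reset: what is moved stays moved. The work goes in short steps, Python scripts to look and compute and a tool call to move; the robot and the scene stay as the last step left them, time stands still between calls to the robot, and variables do not carry over. Pictures are saved under pics/ and viewed, at most 10 in all, crops included, and the job is handed in when it is done.

Besides the shell and the picture viewer there is one more tool, called after "Call:" as name(argument=value, ...), one argument or row to a line, values as JSON. servo_tool: Moves the arm, as the interface text tells. Its arguments: {"type":"object","properties":{"plan":{"type":"array"}},"required":["plan"]}

```bash
mkdir -p pics; cat > h.py <<'E'
import numpy as np, cv2
from workcell import readout, vision, close_job
def snap(n,f=None):
    im=vision.get_image(n)
    if f: cv2.imwrite('pics/'+f,cv2.cvtColor(im,cv2.COLOR_RGB2BGR))
    return im
def cam(n,obs=None):
    p=vision.camera_params(n)
    if n=='wrist':
        T=np.eye(4);T[:3,:3]=cv2.Rodrigues(np.array(obs['orientation'],float))[0];T[:3,3]=obs['ee_pos']
        M=T@np.array(p['hand_eye']);R=M[:3,:3];c=M[:3,3]
    else:
        R=cv2.Rodrigues(np.array(p['rvec'],float))[0].T;c=-R@np.array(p['tvec'],float).ravel()
    return p,R,c
def ray(n,u,v,obs=None):
    p,R,c=cam(n,obs);d=R@np.array([(u-p['cx'])/p['fx'],(v-p['cy'])/p['fy'],1.]);return c,d/np.linalg.norm(d)
def plane(n,u,v,z,obs=None):
    c,d=ray(n,u,v,obs);return c+d*(z-c[2])/d[2]
def tri(*rays):
    A=sum(np.eye(3)-np.outer(d,d) for c,d in rays);b=sum((np.eye(3)-np.outer(d,d))@c for c,d in rays);return np.linalg.solve(A,b)
def proj(n,X,obs=None):
    p,R,c=cam(n,obs);q=R.T@(np.array(X)-c);return p['fx']*q[0]/q[2]+p['cx'],p['fy']*q[1]/q[2]+p['cy']
E
python3 - <<'E'
from h import *
o=readout.get_obs();print(o)
snap('scene','s0.png');snap('side','d0.png')
for n in('scene','side'):print(n,cam(n))
E
```

```text
{'t': 0.0, 'qpos': array([ 1.20905236e+00,  4.23846160e-01,  1.63066488e+00,  3.15905298e-06,
        1.08859988e+00, -1.90042817e-02]), 'qvel': array([ 0.00044619, -0.00073065, -0.0013769 , -0.00050414, -0.00080664,
       -0.00016985]), 'joint_torque': array([ 8.53808979e-05, -5.44632518e+01, -2.73675352e+01,  6.43947744e-02,
        2.26278871e-02, -1.28284523e-04]), 'ee_pos': array([209.87073839, 588.2602841 , 301.90815303]), 'orientation': array([-5.35695634e-01, -3.09528784e+00,  2.34075849e-03]), 'ft_force': array([-0.16770703,  0.58953251,  0.74047708]), 'moment': array([-0.01918491,  0.03239901,  0.05672428]), 'grasp_force': 0.0, 'width': 87.3114260870457}
scene ({'fx': 445.39786973259777, 'fy': 445.39786973259777, 'cx': 327.02042447430165, 'cy': 231.38774932371058, 'rvec': array([ 1.87731639, -0.7231563 ,  0.44969149]), 'tvec': array([-372.43578263,  257.50684657,  930.08128676])}, array([[ 0.74894183, -0.27759025,  0.6016891 ],
       [-0.66241372, -0.29013677,  0.69067265],
       [-0.01715187, -0.91584077, -0.40117516]]), array([-209.20564773, -814.37608093,  602.57280386]))
side ({'fx': 612.3352383824439, 'fy': 612.3352383824439, 'cx': 314.720141275973, 'cy': 233.44916151941567, 'rvec': array([ 0.34570777, -2.49544983,  1.62888223]), 'tvec': array([ 467.23394665,  181.97166256, 1591.31401417])}, array([[-0.96356783, -0.11413149,  0.24189057],
       [-0.26736903,  0.38691429, -0.88250277],
       [ 0.00713044, -0.91502532, -0.40333339]]), array([  86.05644749, 1458.85546903,  805.00717195]))
```

View pics/s0.png

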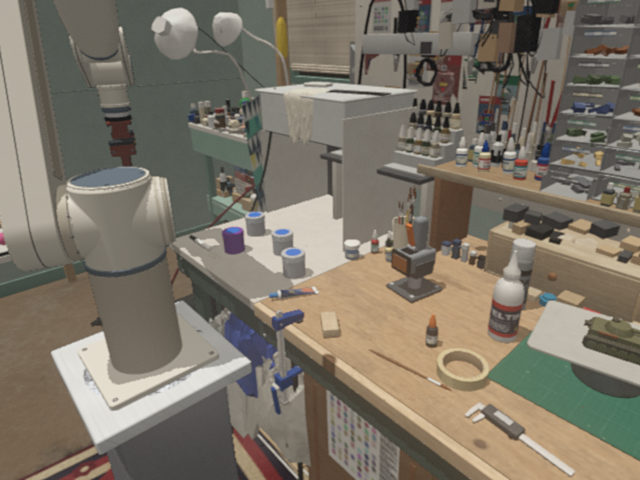

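View pics/d0.png

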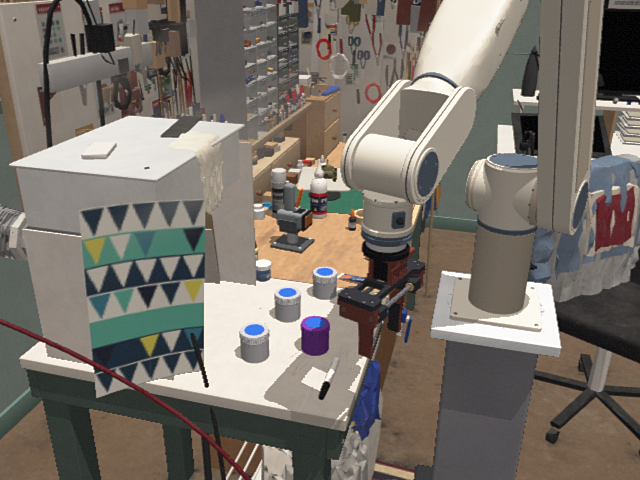

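The scene shows the tin lids near (255,215), (283,234) and (293,254), the purple decoy at (233,233) and the scanner around (412,262), with its amber window near (402,262). The side view shows the tins at (255,330), (288,293) and (325,272), the purple one at (315,325) and the scanner at (292,225). Next I measure the lids and view the scanner enlarged.

```bash
cat > m.py <<'E'
from h import *
a=cv2.imread('pics/s0.png');b=cv2.imread('pics/d0.png')
for n,im in(('scene',a),('side',b)):
    hsv=cv2.cvtColor(im,cv2.COLOR_BGR2HSV)
    m=cv2.inRange(hsv,(100,130,120),(122,255,255))
    k,l,s,c=cv2.connectedComponentsWithStats(m)
    for i in range(1,k):
        if s[i,4]>40: print(n,c[i].round(1),s[i,4],plane(n,*c[i],67).round(0), hsv[int(c[i][1]),int(c[i][0])])
x=cv2.resize(a[205:305,370:470],(600,600),interpolation=cv2.INTER_CUBIC)
y=cv2.resize(b[165:265,245:345],(600,600),interpolation=cv2.INTER_CUBIC)
cv2.imwrite('pics/sc.png',cv2.resize(np.hstack([x,y]),(800,400)))
E
python3 m.py
```

```text
scene [232.3 229.7] 46 [393. 317.  67.] [108 153 201]
scene [292.8 251.7] 48 [435.  69.  67.] [110 137 201]
side [324.3 271.1] 92 [439.  73.  67.] [109 189 239]
side [287.  291.9] 115 [499. 206.  67.] [109 190 238]
side [314.9 322.5] 160 [396. 322.  67.] [109 187 239]
side [253.8 329.3] 160 [517. 386.  67.] [109 188 239]
```

View pics/sc.png

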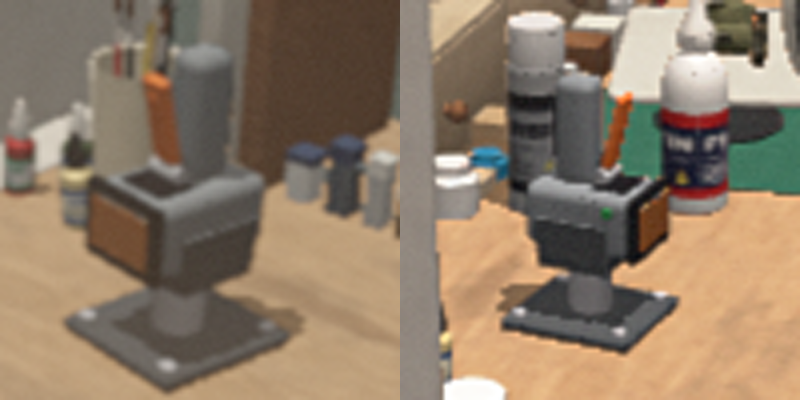

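Enlarged, the left half is scene and the right half is side. In both, the window faces the robot, the orange trigger stands in front of the grip, and the foot corners are visible.

```bash
python3 - <<'E'
from h import *
S=lambda x,y:(370+x/4-.4,205+y/4-.4)
D=lambda x,y:(245+(x-400)/4-.4,165+y/4-.4)
for nm,a,b in(('win',(120,236),(653,223)),('griptop',(203,56),(579,80)),('trigtip',(157,75),(626,96)),('trigbot',(170,160),(608,165))):
    print(nm,tri(ray('scene',*S(*a)),ray('side',*D(*b))).round(1))
print('win@92',plane('scene',*S(120,236),92).round(0),plane('side',*D(653,223),92).round(0))
print('grip@200',plane('scene',*S(203,56),200).round(0),plane('side',*D(579,80),200).round(0))
for p in((66,322),(165,388),(287,340)):print('foot s',plane('scene',*S(*p),4).round(0))
for p in((503,322),(627,350),(678,298),(555,283)):print('foot d',plane('side',*D(*p),4).round(0))
print('tinsc',plane('scene',283,232,67),plane('scene',255,213,67))
for nm,p in(('jar',(352,243)),):print(nm,plane('scene',*p,50))
for nm,p in(('block',(330,318)),):print(nm,plane('scene',*p,22))
print('bottle',plane('scene',432,346,0))
print(cam('wrist',readout.get_obs()))
E
```

```text
win [ 562.2 -198.9   87.8]
griptop [ 622.6 -207.2  193.3]
trigtip [ 584.8 -201.4  188.2]
trigbot [ 599.6 -204.5  129. ]
win@92 [ 555. -204.   92.] [ 560. -190.   92.]
grip@200 [ 606. -219.  200.] [ 618. -192.  200.]
foot s [ 568. -153.    4.]
foot s [ 553. -247.    4.]
foot s [ 654. -264.    4.]
foot d [ 675. -168.    4.]
foot d [ 568. -147.    4.]
foot d [ 556. -250.    4.]
foot d [ 659. -251.    4.]
tinsc [495.49358235 195.64636436  67.        ] [521.60982592 388.33046433  67.        ]
jar [616.32459454  23.4794237   50.        ]
block [ 344.64679267 -183.26331519   22.        ]
bottle [ 455.32312226 -381.98616366    0.        ]
({'fx': 415.05574594483375, 'fy': 415.05574594483375, 'cx': 321.364227588784, 'cy': 239.4589245242878, 'hand_eye': array([[ 5.76096373e-05, -9.62022755e-01, -2.72969258e-01,
         7.54566843e+01],
       [ 9.99999935e-01, -4.15678955e-05,  3.57545372e-04,
        -1.11628091e+00],
       [-3.55313541e-04, -2.72969261e-01,  9.62022690e-01,
        -8.09659134e+01],
       [ 0.00000000e+00,  0.00000000e+00,  0.00000000e+00,
         1.00000000e+00]])}, array([[ 0.33612132,  0.90615052,  0.25673662],
       [ 0.94181812, -0.32309024, -0.09268941],
       [-0.00104147,  0.27295408, -0.9620265 ]]), array([138.53220403, 612.69548335, 382.95222697]))
```

Call:
servo_tool(
  plan=[
    [[-1,0.45,-0.9,0.2,0,0,-0.7],[-1,0.45,-0.9,0.2,0,0,-0.7],[-1,0.45,-0.9,0.2,0,0,-0.7],[-1,0.45,-0.9,0.2,0,0,-0.7],[-1,0.45,-0.9,0.2,0,0,-0.7]],
  ],
)

```text
t: 0.52
ee_pos: [300.2, 406.8, 342.6]
orientation: [-1.004, -2.977, 0.001]
ft_force: [1.3, 0.5, 0.6]
width: 87.9
grasp_force: 0.0
```

Call:
servo_tool(
  plan=[
    [[-1,0.45,-0.9,0,0,0,-0.7],[-1,0.45,-0.9,0,0,0,-0.7],[-1,0.45,-0.9,0,0,0,-0.7],[-1,0.45,-0.9,0,0,0,-0.7],[-1,0.45,-0.9,0,0,0,-0.7]],
  ],
)

```text
t: 0.93
ee_pos: [390.2, 226.7, 342.6]
orientation: [-1.446, -2.789, 0.0]
ft_force: [-0.1, -0.1, 0.1]
width: 88.0
grasp_force: 0.0
```

Call:
servo_tool(
  plan=[
    [[-1,0.45,-0.9,0,0,0,-0.7],[-1,0.45,-0.9,0,0,0,-0.7],[-1,0.45,-0.9,0,0,0,-0.7],[-1,0.45,-0.9,0,0,0,-0.7],[-1,0.45,-0.9,0,0,0,-0.7]],
  ],
)

```text
t: 1.35
ee_pos: [480.3, 46.6, 342.6]
orientation: [-1.854, -2.536, 0.0]
ft_force: [1.2, -0.2, -0.4]
width: 87.8
grasp_force: 0.0
```

Call:
servo_tool(
  plan=[
    [[-1,0.45,-0.9,0,0,0,-0.8],[-1,0.45,-0.9,0,0,0,-0.8],[-1,0.45,-0.9,0,0,0,-0.8],[-1,0.45,-0.9,0,0,0,-0.8],[-1,0.45,-0.9,0,0,0,-0.8]],
  ],
)

```text
t: 1.77
ee_pos: [570.3, -133.4, 342.3]
orientation: [-2.266, -2.175, 0.0]
ft_force: [-0.3, 0.8, -0.6]
width: 87.9
grasp_force: 0.0
```

Call:
servo_tool(
  plan=[
    [[-1,0.45,-0.9,0,0,0,-0.8],[-1,0.3,-0.8,0,0,0,-0.4],[-1,0,0,0,0,0,0]],
  ],
)

```text
t: 2.02
ee_pos: [601.6, -204.6, 342.0]
orientation: [2.378, 2.05, -0.001]
ft_force: [-0.3, 1.0, 0.5]
width: 87.7
grasp_force: 0.0
```

```bash
python3 - <<'E'
from h import *
import pickle
o=readout.get_obs();print(o['t'],o['ee_pos'],o['orientation'],o['qpos'])
pickle.dump(o,open('o1.pkl','wb'));snap('wrist','w1.png')
for n,p in(('griptop',(615,-206,200)),('win',(560,-197,92)),('trig',(585,-201,185))):print(n,proj('wrist',p,o))
E
```

```text
2.0167 [ 601.55401998 -204.56089127  342.0157225 ] [ 2.37777011e+00  2.05026588e+00 -7.28632246e-04] [-3.46025374e-01  3.98023444e-01  1.57184004e+00 -1.47662493e-03
  1.17026218e+00 -1.97796443e-01]
griptop (np.float64(346.48330019113814), np.float64(256.2118174755429))
win (np.float64(270.36897918180136), np.float64(213.64870797919303))
trig (np.float64(294.308042644851), np.float64(247.51164308047237))
```

View pics/w1.png

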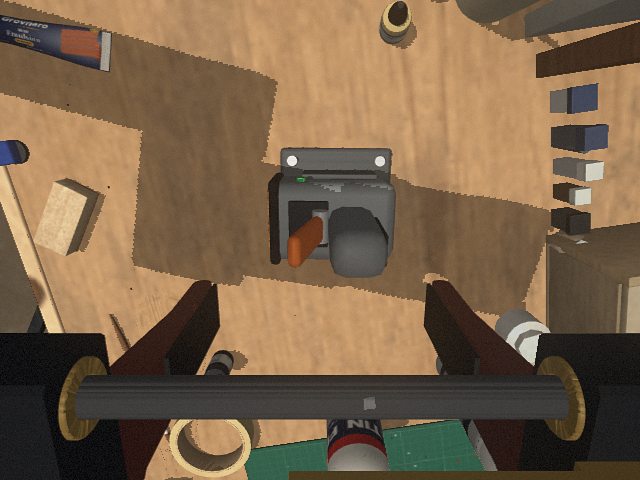

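The scanner sits upright in the wrist picture and is aligned with the tool (foot edge from (281,149) to (391,150)). The grip top is centred near (360,257) and the trigger tip is near (295,258). The sanding block is at the left, (68,217).

```bash
python3 - <<'E'
from h import *
import pickle
o=pickle.load(open('o1.pkl','rb'))
R=cv2.Rodrigues(o['orientation'])[0];ty=R[:,1];tx=R[:,0];print('yaw',np.arctan2(ty[1],ty[0]),'tooly',ty,'toolx',tx)
def T(u,v,z):
    X=plane('wrist',u,v,z,o);d=X-o['ee_pos'];print((u,v,z),X.round(1),'alongY',round(d@ty,1),'alongX',round(d@tx,1))
T(360,257,200);T(333,257,200);T(387,257,200);T(360,276,200);T(288,263,186);T(302,263,186);T(274,220,92)
T(281,149,8);T(391,150,8);T(68,217,22)
E
```

```text
yaw -0.1476532275956903 tooly [ 0.98911837 -0.1471172   0.00117064] toolx [ 0.14711899  0.98911747 -0.00162227]
(360, 257, 200) [ 622.5 -207.6  200. ] alongY 21.0 alongX 0.3
(333, 257, 200) [ 607.4 -205.3  200. ] alongY 5.7 alongX 0.3
(387, 257, 200) [ 637.6 -209.8  200. ] alongY 36.3 alongX 0.3
(360, 276, 200) [ 621.1 -219.   200. ] alongY 21.3 alongX -11.1
(288, 263, 186) [ 579.7 -209.8  186. ] alongY -21.0 alongX -8.1
(302, 263, 186) [ 588.1 -211.   186. ] alongY -12.5 alongX -8.1
(274, 220, 92) [ 562.  -202.7   92. ] alongY -39.7 alongX -3.5
(281, 149, 8) [ 568.8 -151.6    8. ] alongY -40.6 alongX 48.1
(391, 150, 8) [ 675.2 -168.4    8. ] alongY 67.1 alongX 47.1
(68, 217, 22) [ 350.4 -184.8   22. ] alongY -251.7 alongX -16.9
```

Call:
servo_tool(
  plan=[
    [[-1,0.37,-0.05,-0.3,0,0,0],[-1,0,0,-0.8,0,0,0],[-1,0,0,-0.8,0,0,0],[-1,0,0,-0.8,0,0,0],[-1,0,0,0,0,0,0]],
  ],
)

```text
t: 2.48
ee_pos: [611.0, -198.9, 228.2]
orientation: [-2.364, -2.053, 0.009]
ft_force: [-1.6, 1.0, -0.3]
width: 87.7
grasp_force: 0.0
```

Call:
servo_tool(
  plan=[
    [[1,0,0,0,0,0,0],[1,0,0,0,0,0,0],[1,0,0,0,0,0,0]],
  ],
)

```text
t: 2.73
ee_pos: [615.9, -201.3, 237.2]
orientation: [2.371, 2.057, 0.003]
ft_force: [-0.1, 0.3, 0.1]
width: 71.4
grasp_force: 0.0
```

Call:
servo_tool(
  plan=[
    [[1,0,0,0,0,0,0],[1,0,0,0,0,0,0],[1,0,0,0,0,0,0],[1,0,0,0,0,0,0]],
  ],
)

```text
t: 3.07
ee_pos: [618.2, -201.9, 235.9]
orientation: [2.368, 2.052, 0.01]
ft_force: [24.9, -2.1, -15.1]
width: 44.9
grasp_force: 19.3
```

Call:
servo_tool(
  plan=[
    [[1,0,0,0,0,0,0],[1,0,0,0,0,0,0],[1,0,0,0,0,0,0]],
  ],
)

```text
t: 3.32
ee_pos: [618.6, -201.9, 235.9]
orientation: [2.368, 2.053, 0.009]
ft_force: [15.5, -2.2, -5.9]
width: 44.2
grasp_force: 30.0
```

Call:
servo_tool(
  plan=[
    [[-1,0,0,0,0,0,0],[-1,0,0,0,0,0,0],[-1,0,0,0,0,0,0],[-1,0,0,0,0,0,0],[-1,0,0,0,0,0,0]],
  ],
)

```text
t: 3.73
ee_pos: [614.9, -201.5, 234.8]
orientation: [2.373, 2.058, 0.0]
ft_force: [0.3, 0.2, -0.1]
width: 73.8
grasp_force: 0.0
```

Call:
servo_tool(
  plan=[
    [[-1,0,0,0,0,0,0],[-1,0,0,0,0,0,0],[-1,0,0,0,0,0,0]],
  ],
)

```text
t: 3.98
ee_pos: [615.0, -201.4, 234.9]
orientation: [2.373, 2.058, 0.0]
ft_force: [0.7, -0.2, -0.5]
width: 87.6
grasp_force: 0.0
```

Call:
servo_tool(
  plan=[
    [[-1,0,0,0.9,0,0,0],[-1,0,0,0.9,0,0,0],[-1,0,0,0.9,0,0,0],[-1,-0.4,0.6,0,0,0,1],[-1,-0.4,0.6,0,0,0,1]],
  ],
)

```text
t: 4.4
ee_pos: [584.0, -154.0, 345.6]
orientation: [2.179, 2.256, 0.005]
ft_force: [0.3, 1.2, -0.5]
width: 87.8
grasp_force: 0.0
```

Call:
servo_tool(
  plan=[
    [[-1,-0.4,0.6,0,0,0,1],[-1,-0.4,0.6,0,0,0,1],[-1,-0.4,0.6,0,0,0,1],[-1,-0.4,0.6,0,0,0,1],[-1,-0.4,0.6,0,0,0,1]],
  ],
)

```text
t: 4.82
ee_pos: [502.0, -32.4, 342.9]
orientation: [1.639, 2.679, 0.001]
ft_force: [-0.1, -0.6, -0.6]
width: 87.9
grasp_force: 0.0
```

Call:
servo_tool(
  plan=[
    [[-1,-0.4,0.6,-0.3,0,0,1],[-1,-0.4,0.6,-0.3,0,0,1],[-1,-0.4,0.6,-0.3,0,0,1],[-1,-0.4,0.6,-0.3,0,0,1],[-1,0,0.2,-0.3,0,0,1]],
  ],
)

```text
t: 5.23
ee_pos: [436.1, 72.5, 282.2]
orientation: [-1.018, -2.971, -0.0]
ft_force: [-0.4, -0.8, -1.2]
width: 87.5
grasp_force: 0.0
```

Call:
servo_tool(
  plan=[
    [[-1,0,0,-0.5,0,0,1],[-1,0,0,-0.5,0,0,1],[-1,0,0,0,0,0,1],[-1,0,0,0,0,0,1],[-1,0,0,0,0,0,1]],
  ],
)

```text
t: 5.65
ee_pos: [438.8, 70.7, 242.4]
orientation: [-0.352, -3.121, 0.0]
ft_force: [0.8, 0.4, 0.5]
width: 87.9
grasp_force: 0.0
```

Call:
servo_tool(
  plan=[
    [[-1,0,0,0,0,0,1],[-1,0,0,0,0,0,0]],
  ],
)

```text
t: 5.82
ee_pos: [439.0, 70.7, 242.8]
orientation: [0.218, 3.133, 0.0]
ft_force: [0.3, 0.7, -0.3]
width: 87.8
grasp_force: 0.0
```

```bash
cat > w.py <<'E'
from h import *
import pickle,sys
o=readout.get_obs();im=snap('wrist',sys.argv[1])
R=cv2.Rodrigues(o['orientation'])[0];print(o['t'],o['ee_pos'].round(1),'yaw',np.arctan2(R[1,1],R[0,1]).round(3),'z',R[:,2].round(3),o['qpos'].round(2))
hsv=cv2.cvtColor(im,cv2.COLOR_RGB2HSV);m=cv2.inRange(hsv,(100,130,100),(122,255,255))
k,l,s,c=cv2.connectedComponentsWithStats(m)
for i in range(1,k):
    if s[i,4]>300: X=plane('wrist',*c[i],67,o);print(c[i].round(0),s[i],'lid',X.round(1),'units',((X-o['ee_pos'])/40).round(3))
E
python3 w.py w2.png
```

```text
5.8167 [439.   70.7 242.8] yaw 1.432 z [ 0.001  0.    -1.   ] [ 0.13  0.25  2.06 -0.    0.83 -1.3 ]
[322. 241.] [ 289  209   68   65 3452] lid [437.2  70.8  67. ] units [-4.600e-02  3.000e-03 -4.396e+00]
[531. 299.] [ 498  270   66   60 3070] lid [497.2 203.5  67. ] units [ 1.453  3.321 -4.396]
```

View pics/w2.png

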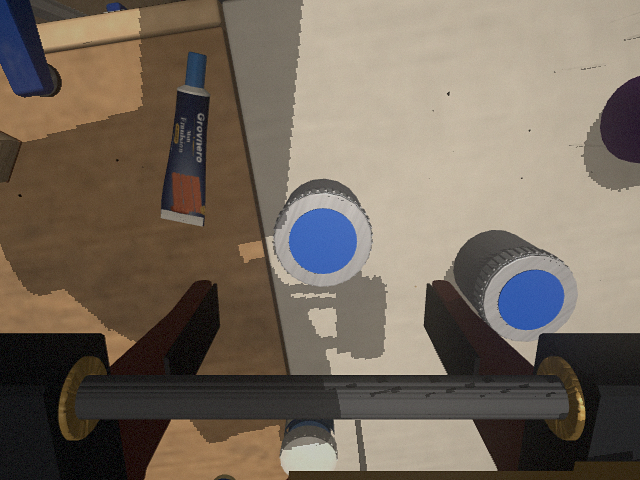

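The picture shows tin A under the tool at (322,241), tin B at (531,299), and the paint tube at the left, clear of the fingers.

Call:
servo_tool(
  plan=[
    [[-1,-0.05,0,-0.9,0,0,0],[-1,0,0,-0.9,0,0,0],[-1,0,0,-0.9,0,0,0],[-1,0,0,-0.9,0,0,0],[-1,0,0,0,0,0,0]],
  ],
)

```text
t: 6.28
ee_pos: [433.4, 70.1, 93.0]
orientation: [-0.227, -3.122, 0.004]
ft_force: [-1.9, -0.2, -0.4]
width: 87.9
grasp_force: 0.0
```

Call:
servo_tool(
  plan=[
    [[1,0,0,0,0,0,0],[1,0,0,0,0,0,0],[1,0,0,0,0,0,0],[1,0,0,0,0,0,0],[1,0,0,0,0,0,0]],
  ],
)

```text
t: 6.7
ee_pos: [438.4, 70.9, 101.1]
orientation: [0.223, 3.129, 0.002]
ft_force: [-0.8, 1.0, 10.3]
width: 64.9
grasp_force: 30.0
```

Call:
servo_tool(
  plan=[
    [[1,0,0,0.5,0,0,0],[1,0,0,0.8,0,0,0],[1,0,0,0.8,0,0,0],[1,0,0,0.4,0,0,0],[1,0,0,0,0,0,0]],
  ],
)

```text
t: 7.12
ee_pos: [438.7, 70.9, 203.0]
orientation: [0.223, 3.125, 0.003]
ft_force: [1.1, -0.0, -3.9]
width: 64.3
grasp_force: 30.0
```

Call:
servo_tool(
  plan=[
    [[1,1,0,0,0,0,0],[1,-1,0,0,0,0,0],[1,1,0,0,0,0,0],[1,-1,0,0,0,0,0],[1,0,0,0,0,0,0]],
  ],
)

```text
t: 7.53
ee_pos: [430.2, 70.0, 195.1]
orientation: [-0.223, -3.122, 0.004]
ft_force: [-1.0, -0.4, -4.7]
width: 64.7
grasp_force: 30.0
```

```bash
cat > l.py <<'E'
from h import *
np.set_printoptions(suppress=True,linewidth=200)
P=[]
for i in range(16):
    vision.get_image('wrist');o=readout.get_obs();P.append(np.r_[o['t'],o['ft_force'],o['moment'],o['grasp_force'],o['joint_torque']])
P=np.array(P);print(P.round(2));print('std last 11',P[5:,1:].std(0).round(3))
E
python3 l.py
```

```text
[[  7.58   1.22   0.27  -3.63   0.01  -0.02   0.    30.     0.09 -40.69 -17.86   0.03   0.17   0.05]
 [  7.63   0.64  -0.04  -3.87   0.05  -0.04  -0.02  30.     0.09 -40.4  -17.13   0.01   0.35   0.02]
 [  7.68  -0.1    0.56  -3.88   0.06  -0.03  -0.02  30.     0.07 -40.51 -17.54   0.01   0.26   0.01]
 [  7.73   1.64  -0.52  -3.86  -0.03  -0.02   0.04  30.     0.06 -40.69 -18.08   0.01   0.17   0.  ]
 [  7.78   0.3    1.    -3.09   0.01  -0.04  -0.07  30.     0.04 -40.85 -18.51   0.     0.11   0.  ]
 [  7.83  -0.32   0.13  -4.09  -0.01  -0.03  -0.04  30.     0.03 -40.96 -18.79   0.     0.08   0.  ]
 [  7.88   0.22  -0.49  -3.26  -0.03   0.     0.    30.     0.02 -41.05 -18.97   0.     0.07   0.  ]
 [  7.93   0.36   0.08  -3.29   0.02   0.03  -0.04  30.     0.01 -41.11 -19.07   0.     0.06   0.  ]
 [  7.98   0.51  -0.57  -3.95   0.01   0.01   0.02  30.     0.   -41.15 -19.12   0.     0.06   0.  ]
 [  8.03  -0.66  -0.08  -4.94  -0.03  -0.02  -0.02  30.     0.   -41.17 -19.14   0.     0.06   0.  ]
 [  8.08  -0.21   0.01  -3.67   0.05   0.02  -0.04  30.    -0.   -41.18 -19.14   0.     0.06   0.  ]
 [  8.13   0.15  -0.52  -4.25   0.02   0.04   0.    30.    -0.   -41.19 -19.13   0.     0.07   0.  ]
 [  8.18  -0.15  -0.39  -4.02   0.     0.     0.01  30.    -0.   -41.2  -19.12   0.     0.07  -0.  ]
 [  8.23  -0.69  -1.24  -3.71   0.06   0.02  -0.    30.    -0.   -41.2  -19.11   0.     0.07  -0.  ]
 [  8.28   0.38  -0.12  -3.18   0.05   0.03  -0.05  30.    -0.   -41.2  -19.1    0.     0.07  -0.  ]
 [  8.33  -0.02  -0.35  -3.21  -0.01  -0.     0.    30.    -0.   -41.19 -19.09   0.     0.07  -0.  ]]
std last 11 [0.39  0.377 0.519 0.029 0.021 0.023 0.    0.01  0.073 0.099 0.    0.005 0.   ]
```

Smooth so far. One more shake along another axis to be sure.

Call:
servo_tool(
  plan=[
    [[1,0,1,0,0,0,0],[1,0,-1,0,0,0,0],[1,0,1,0,0,0,0],[1,0,-1,0,0,0,0]],
  ],
)

```text
t: 8.67
ee_pos: [437.4, 83.8, 199.2]
orientation: [0.196, 3.132, 0.006]
ft_force: [1.6, 1.2, -4.1]
width: 65.0
grasp_force: 30.0
```

```bash
python3 l.py
```

```text
[[  8.72  -1.37  -6.34  -5.02  -0.43   0.04   0.01  30.    15.75 -39.98 -23.69   2.46  -0.69   1.38]
 [  8.77   0.44  -0.28  -4.12  -0.04   0.01  -0.03  30.     1.02 -41.55 -19.81  -0.03  -0.12  -0.61]
 [  8.82   0.83   0.36  -4.22   0.03   0.03  -0.04  30.     0.75 -41.24 -19.06  -0.09   0.07  -0.28]
 [  8.87   0.76  -0.3   -3.26   0.03   0.04  -0.01  30.     0.64 -41.18 -18.91  -0.03   0.1   -0.09]
 [  8.92   0.1   -0.2   -2.86  -0.02   0.    -0.01  30.     0.52 -41.18 -18.93   0.     0.09  -0.03]
 [  8.97   0.69   0.22  -3.4    0.01   0.    -0.03  30.     0.41 -41.18 -18.98   0.01   0.09  -0.  ]
 [  9.02  -0.78  -0.16  -4.23   0.01  -0.03   0.06  30.     0.3  -41.18 -19.02   0.01   0.08   0.  ]
 [  9.07   0.74   0.19  -3.76   0.02  -0.04  -0.    30.     0.2  -41.19 -19.04   0.01   0.08   0.  ]
 [  9.12  -0.02  -0.47  -3.71   0.02   0.02  -0.    30.     0.13 -41.18 -19.06   0.01   0.07   0.  ]
 [  9.17   0.25  -0.6   -3.86   0.02  -0.02  -0.01  30.     0.07 -41.18 -19.07   0.01   0.07   0.  ]
 [  9.22  -0.27  -0.5   -3.76   0.04   0.05   0.01  30.     0.02 -41.18 -19.07   0.01   0.07   0.  ]
 [  9.27   0.88   0.1   -3.47   0.     0.03  -0.05  30.    -0.01 -41.18 -19.07   0.     0.07   0.  ]
 [  9.32   0.33  -0.13  -4.76  -0.01  -0.01  -0.    30.    -0.03 -41.17 -19.07   0.     0.07   0.  ]
 [  9.37  -0.06  -0.21  -3.62   0.02   0.01   0.02  30.    -0.04 -41.17 -19.07   0.     0.07   0.  ]
 [  9.42  -0.32  -0.07  -4.95  -0.03   0.     0.01  30.    -0.05 -41.17 -19.07   0.     0.07   0.  ]
 [  9.47   0.56   0.36  -3.7    0.03  -0.05   0.02  30.    -0.05 -41.17 -19.07   0.     0.07   0.  ]]
std last 11 [0.495 0.3   0.484 0.018 0.028 0.028 0.    0.149 0.006 0.028 0.004 0.003 0.002]
```

```bash
python3 -c "
from h import *
o=readout.get_obs();print(o['ee_pos'],o['orientation'])"
```

```text
[436.86533207  70.51678245 198.67456038] [2.23527312e-01 3.13363027e+00 1.60974193e-05]
```

Call:
servo_tool(
  plan=[
    [[1,0,0,-0.7,0,0,0],[1,0,0,-0.7,0,0,0],[1,0,0,-0.6,0,0,0],[1,0,0,-0.3,0,0,0],[1,0,0,-0.1,0,0,0]],
  ],
)

```text
t: 9.88
ee_pos: [435.6, 70.5, 101.0]
orientation: [-0.223, -3.129, 0.001]
ft_force: [-11.7, -2.5, 35.4]
width: 64.8
grasp_force: 30.0
```

Call:
servo_tool(
  plan=[
    [[1,0,0,0,0,0,0],[1,0,0,0,0,0,0],[1,0,0,0,0,0,0]],
  ],
)

```text
t: 10.13
ee_pos: [437.6, 70.7, 103.3]
orientation: [0.223, 3.132, 0.001]
ft_force: [-0.5, -0.3, -3.5]
width: 64.3
grasp_force: 30.0
```

Call:
servo_tool(
  plan=[
    [[1,0,0,-0.04,0,0,0],[1,0,0,-0.04,0,0,0],[1,0,0,0,0,0,0],[1,0,0,0,0,0,0]],
  ],
)

```text
t: 10.47
ee_pos: [437.7, 70.8, 100.8]
orientation: [0.222, 3.131, 0.001]
ft_force: [-1.7, -0.1, 11.6]
width: 64.6
grasp_force: 30.0
```

Call:
servo_tool(
  plan=[
    [[-1,0,0,0,0,0,0],[-1,0,0,0,0,0,0],[-1,0,0,0,0,0,0],[-1,0,0,0,0,0,0],[-1,0,0,0.5,0,0,0]],
  ],
)

```text
t: 10.88
ee_pos: [435.4, 70.4, 117.6]
orientation: [-0.223, -3.129, 0.001]
ft_force: [-0.8, 0.5, -0.2]
width: 87.8
grasp_force: 0.0
```

Call:
servo_tool(
  plan=[
    [[-1,0,0,1,0,0,0],[-1,0,0,1,0,0,0],[-1,0,0,1,0,0,0],[-1,0.3,0.6,0,0,0,0],[-1,0.3,0.7,0,0,0,0]],
  ],
)

```text
t: 11.3
ee_pos: [462.2, 122.6, 242.8]
orientation: [0.227, 3.127, 0.003]
ft_force: [0.1, -0.1, -0.6]
width: 87.6
grasp_force: 0.0
```

Call:
servo_tool(
  plan=[
    [[-1,0.3,0.7,0,0,0,0],[-1,0.3,0.7,0,0,0,0],[-1,0.3,0.6,0,0,0,0],[-1,0,0,0,0,0,0],[-1,0,0,0,0,0,0]],
  ],
)

```text
t: 11.72
ee_pos: [496.9, 203.5, 239.1]
orientation: [-0.22, -3.134, 0.0]
ft_force: [0.7, -0.2, 0.0]
width: 87.7
grasp_force: 0.0
```

```bash
python3 w.py w3.png
```

```text
11.7167 [496.9 203.5 239.1] yaw 1.431 z [-0. -0. -1.] [ 0.37  0.38  1.87 -0.    0.89 -1.06]
[502.  45.] [ 463    3   80   85 5234] lid [394.9 319.3  67. ] units [-2.549  2.895 -4.303]
[609. 236.] [ 575  203   65   67 3481] lid [516.1 383.4  67. ] units [ 0.48   4.498 -4.303]
[323. 246.] [ 290  214   68   65 3510] lid [497.3 203.8  67. ] units [ 0.011  0.008 -4.303]
```

Call:
servo_tool(
  plan=[
    [[-1,0,0,-0.9,0,0,0],[-1,0,0,-0.9,0,0,0],[-1,0,0,-0.9,0,0,0],[-1,0,0,-0.75,0,0,0],[-1,0,0,0,0,0,0]],
  ],
)

```text
t: 12.18
ee_pos: [493.0, 200.1, 96.6]
orientation: [-0.224, -3.124, 0.007]
ft_force: [-0.4, -0.9, 0.3]
width: 87.7
grasp_force: 0.0
```

Call:
servo_tool(
  plan=[
    [[1,0,0,0,0,0,0],[1,0,0,0,0,0,0],[1,0,0,0,0,0,0],[1,0,0,0,0,0,0],[1,0,0,0,0,0,0]],
  ],
)

```text
t: 12.6
ee_pos: [498.0, 203.0, 103.6]
orientation: [0.223, 3.13, 0.002]
ft_force: [-0.0, -1.0, 9.5]
width: 64.2
grasp_force: 30.0
```

Call:
servo_tool(
  plan=[
    [[1,0,0,0.5,0,0,0],[1,0,0,0.8,0,0,0],[1,0,0,0.8,0,0,0],[1,0,0,0.4,0,0,0],[1,0,0,0,0,0,0]],
  ],
)

```text
t: 13.02
ee_pos: [498.6, 203.3, 205.7]
orientation: [0.222, 3.127, 0.005]
ft_force: [0.8, 1.0, -4.5]
width: 63.8
grasp_force: 30.0
```

Call:
servo_tool(
  plan=[
    [[1,0,1,0,0,0,0],[1,0,-1,0,0,0,0],[1,0,1,0,0,0,0],[1,0,-1,0,0,0,0]],
  ],
)

```text
t: 13.35
ee_pos: [496.0, 213.9, 201.3]
orientation: [0.205, 3.132, 0.009]
ft_force: [2.2, 2.1, -3.7]
width: 64.5
grasp_force: 29.9
```

```bash
python3 l.py
```

```text
[[ 13.4   -1.09  -7.63  -4.24  -0.43   0.13   0.05  29.93  15.17 -48.55 -31.81   2.33  -1.53   0.93]
 [ 13.45  -0.22  -0.28  -3.52  -0.01   0.03  -0.01  29.93   1.29 -52.37 -23.16   0.14  -0.29  -0.53]
 [ 13.5    0.07   0.23  -3.61   0.01  -0.02  -0.05  29.92   0.29 -51.04 -21.68  -0.12   0.08  -0.2 ]
 [ 13.55   0.43   0.07  -4.08   0.03  -0.04  -0.01  29.92   0.24 -50.81 -21.45  -0.06   0.09  -0.07]
 [ 13.6   -0.44   0.08  -3.33   0.04  -0.02   0.01  29.92   0.2  -50.67 -21.38  -0.02   0.12  -0.02]
 [ 13.65   0.37   0.45  -3.65   0.08  -0.03  -0.03  29.92   0.16 -50.63 -21.43  -0.     0.11  -0.  ]
 [ 13.7    0.25  -0.91  -5.17   0.07   0.03   0.    29.92   0.12 -50.6  -21.5    0.01   0.1    0.  ]
 [ 13.75   0.05   0.    -4.65   0.03  -0.01  -0.    29.92   0.08 -50.59 -21.57   0.01   0.09   0.  ]
 [ 13.8   -0.3    0.08  -4.6    0.02   0.     0.02  29.92   0.05 -50.59 -21.63   0.01   0.08   0.  ]
 [ 13.85   1.01  -0.52  -3.36  -0.02   0.04  -0.01  29.92   0.03 -50.59 -21.67   0.01   0.08   0.  ]
 [ 13.9   -0.88  -0.15  -4.28  -0.03   0.01   0.03  29.92   0.01 -50.59 -21.69   0.01   0.08   0.  ]
 [ 13.95  -1.03  -0.75  -4.14   0.07  -0.     0.01  29.92  -0.01 -50.6  -21.71   0.     0.08   0.  ]
 [ 14.     0.51  -0.27  -3.97   0.02  -0.05   0.01  29.92  -0.02 -50.6  -21.73   0.     0.08   0.  ]
 [ 14.05   0.01  -0.66  -2.88   0.04   0.01  -0.03  29.92  -0.02 -50.61 -21.73   0.     0.08   0.  ]
 [ 14.1   -0.69   0.31  -3.56   0.02   0.    -0.02  29.92  -0.02 -50.62 -21.74   0.     0.08   0.  ]
 [ 14.15   0.29  -0.39  -4.66   0.06  -0.03  -0.02  29.92  -0.02 -50.62 -21.74   0.     0.08   0.  ]]
std last 11 [0.597 0.419 0.645 0.036 0.026 0.018 0.    0.06  0.012 0.102 0.003 0.01  0.002]
```

Call:
servo_tool(
  plan=[
    [[1,0,0,-0.7,0,0,0],[1,0,0,-0.7,0,0,0],[1,0,0,-0.6,0,0,0],[1,0,0,-0.3,0,0,0],[1,0,0,0,0,0,0]],
  ],
)

```text
t: 14.57
ee_pos: [496.0, 202.1, 107.6]
orientation: [-0.223, -3.131, 0.003]
ft_force: [-0.8, -0.1, -4.3]
width: 64.5
grasp_force: 30.0
```

Call:
servo_tool(
  plan=[
    [[1,0,0,-0.1,0,0,0],[1,0,0,-0.1,0,0,0],[1,0,0,0,0,0,0],[1,0,0,0,0,0,0],[1,0,0,0,0,0,0]],
  ],
)

```text
t: 14.98
ee_pos: [498.0, 202.6, 104.0]
orientation: [0.222, 3.131, 0.001]
ft_force: [-3.2, -5.9, 14.8]
width: 64.9
grasp_force: 30.0
```

Call:
servo_tool(
  plan=[
    [[-1,0,0,0,0,0,0],[-1,0,0,0,0,0,0],[-1,0,0,0,0,0,0],[-1,0,0,0,0,0,0],[-1,0,0,0.5,0,0,0]],
  ],
)

```text
t: 15.4
ee_pos: [495.3, 202.1, 119.3]
orientation: [-0.223, -3.129, 0.003]
ft_force: [-0.5, -1.4, -0.1]
width: 87.7
grasp_force: 0.0
```

Call:
servo_tool(
  plan=[
    [[-1,0,0,1,0,0,0],[-1,0,0,1,0,0,0],[-1,0,0,1,0,0,0],[-1,0.1,0.7,0,0,0,0],[-1,0.1,0.9,0,0,0,0]],
  ],
)

```text
t: 15.82
ee_pos: [506.2, 266.4, 244.9]
orientation: [0.227, 3.128, 0.004]
ft_force: [-0.0, 0.5, -0.6]
width: 87.6
grasp_force: 0.0
```

Call:
servo_tool(
  plan=[
    [[-1,0.1,0.9,0,0,0,0],[-1,0.1,0.9,0,0,0,0],[-1,0.1,0.9,0,0,0,0],[-1,0,0.2,0,0,0,0],[-1,0,0,0,0,0,0]],
  ],
)

```text
t: 16.23
ee_pos: [516.6, 385.0, 241.2]
orientation: [0.218, 3.134, 0.001]
ft_force: [-0.2, -0.3, -0.4]
width: 87.8
grasp_force: 0.0
```

Call:
servo_tool(
  plan=[
    [[-1,0,0,0,0,0,0],[-1,0,0,0,0,0,0]],
  ],
)

```text
t: 16.4
ee_pos: [516.4, 381.2, 241.1]
orientation: [-0.224, -3.133, 0.002]
ft_force: [-0.7, 0.0, -0.4]
width: 88.1
grasp_force: 0.0
```

```bash
python3 w.py w4.png
```

```text
16.4 [516.4 381.2 241.1] yaw 1.428 z [-0.001 -0.001 -1.   ] [ 0.62  0.52  1.63 -0.    0.99 -0.81]
[186.  56.] [ 147   15   78   83 5016] lid [394.9 319.6  67. ] units [-3.039 -1.54  -4.351]
[328. 243.] [ 294  211   68   66 3477] lid [516.1 384.4  67. ] units [-0.009  0.08  -4.351]
```

Call:
servo_tool(
  plan=[
    [[-1,0,0.08,-0.9,0,0,0],[-1,0,0,-0.9,0,0,0],[-1,0,0,-0.9,0,0,0],[-1,0,0,-0.8,0,0,0],[-1,0,0,0,0,0,0]],
  ],
)

```text
t: 16.87
ee_pos: [513.9, 382.0, 95.5]
orientation: [-0.225, -3.125, 0.011]
ft_force: [-1.7, -1.1, -0.3]
width: 87.6
grasp_force: 0.0
```

Call:
servo_tool(
  plan=[
    [[1,0,0,0,0,0,0],[1,0,0,0,0,0,0],[1,0,0,0,0,0,0],[1,0,0,0,0,0,0],[1,0,0,0,0,0,0]],
  ],
)

```text
t: 17.28
ee_pos: [517.9, 386.2, 104.0]
orientation: [0.223, 3.131, 0.003]
ft_force: [1.1, -2.9, 8.5]
width: 62.6
grasp_force: 30.0
```

Call:
servo_tool(
  plan=[
    [[1,0,0,0.5,0,0,0],[1,0,0,0.8,0,0,0],[1,0,0,0.8,0,0,0],[1,0,0,0.4,0,0,0],[1,0,0,0,0,0,0]],
  ],
)

```text
t: 17.7
ee_pos: [518.6, 387.2, 206.7]
orientation: [0.222, 3.127, 0.008]
ft_force: [-0.2, -0.9, -3.4]
width: 62.7
grasp_force: 30.0
```

Call:
servo_tool(
  plan=[
    [[1,0,-1,0,0,0,0],[1,0,1,0,0,0,0],[1,0,-1,0,0,0,0],[1,0,1,0,0,0,0]],
  ],
)

```text
t: 18.03
ee_pos: [514.0, 372.8, 196.6]
orientation: [-0.234, -3.122, 0.021]
ft_force: [-1.6, -1.0, -5.0]
width: 62.7
grasp_force: 30.0
```

```bash
python3 l.py
```

```text
[[ 18.08   1.99   8.42  -2.5    0.61  -0.2   -0.1   30.   -15.16 -63.09  -8.88  -2.51   2.62  -0.71]
 [ 18.13   0.76   0.5   -2.91   0.08  -0.04  -0.03  30.    -0.96 -59.17 -22.27   0.03   0.6    0.4 ]
 [ 18.18  -0.47  -0.58  -3.75  -0.05   0.04   0.02  30.     0.09 -61.12 -24.63   0.17   0.07   0.17]
 [ 18.23  -0.79  -0.49  -3.38  -0.01   0.03  -0.03  30.     0.07 -61.58 -25.13   0.1   -0.02   0.06]
 [ 18.28   1.07  -0.49  -3.46  -0.     0.05  -0.01  30.     0.06 -61.58 -25.07   0.06   0.01   0.02]
 [ 18.33   0.08  -0.5   -3.94   0.06   0.01  -0.03  30.     0.05 -61.51 -24.93   0.04   0.04   0.  ]
 [ 18.38  -0.7   -0.17  -3.11  -0.02  -0.04  -0.    30.     0.04 -61.45 -24.82   0.03   0.06  -0.  ]
 [ 18.43  -1.11   0.09  -2.96   0.03  -0.04  -0.04  30.     0.04 -61.43 -24.76   0.03   0.06  -0.  ]
 [ 18.48   0.38   0.24  -2.82  -0.01   0.02   0.01  30.     0.03 -61.44 -24.74   0.03   0.07  -0.  ]
 [ 18.53   0.48   0.04  -4.05   0.    -0.04   0.02  30.     0.02 -61.46 -24.74   0.03   0.07  -0.  ]
 [ 18.58   0.99  -0.07  -3.46   0.02   0.03  -0.    30.     0.02 -61.48 -24.75   0.03   0.07  -0.  ]
 [ 18.63  -0.2    0.33  -3.33   0.02   0.02  -0.03  30.     0.01 -61.51 -24.76   0.03   0.07  -0.  ]
 [ 18.68   0.11  -0.03  -4.54   0.02   0.07  -0.01  30.     0.01 -61.54 -24.77   0.03   0.07  -0.  ]
 [ 18.73   0.47   0.13  -3.96   0.03  -0.02  -0.01  30.     0.01 -61.56 -24.78   0.03   0.07  -0.  ]
 [ 18.78  -0.24   0.4   -3.07   0.03  -0.02  -0.02  30.     0.   -61.58 -24.8    0.03   0.07  -0.  ]
 [ 18.83  -0.18   0.01  -3.52  -0.    -0.01   0.03  30.     0.   -61.59 -24.8    0.03   0.06  -0.  ]]
std last 11 [0.558 0.237 0.514 0.021 0.033 0.02  0.    0.015 0.055 0.052 0.002 0.008 0.001]
```

No clear rattle from any of the three, so the one-row strokes were probably too short. I shake this one with longer strokes.

Call:
servo_tool(
  plan=[
    [[1,0,-1,0,0,0,0],[1,0,-1,0,0,0,0],[1,0,1,0,0,0,0],[1,0,1,0,0,0,0],[1,0,-1,0,0,0,0]],
  ],
)

```text
t: 19.25
ee_pos: [517.8, 358.3, 203.1]
orientation: [0.21, 3.128, 0.016]
ft_force: [1.6, 1.5, -1.9]
width: 62.8
grasp_force: 30.0
```

Call:
servo_tool(
  plan=[
    [[1,0,-1,0,0,0,0],[1,0,1,0,0,0,0],[1,0,1,0,0,0,0],[1,0,-1,0,0,0,0],[1,0,-1,0,0,0,0]],
  ],
)

```text
t: 19.67
ee_pos: [516.7, 309.8, 201.6]
orientation: [0.211, 3.132, 0.003]
ft_force: [0.4, -1.2, -4.3]
width: 62.4
grasp_force: 30.0
```

```bash
python3 l.py
```

```text
[[ 19.72  -2.46  -7.05  -4.37  -0.48   0.24   0.09  30.    11.62 -55.52 -36.53   1.91  -2.16   0.27]
 [ 19.77  -0.46  -0.03  -3.84  -0.    -0.02   0.01  30.    -0.87 -58.34 -23.51  -0.27  -0.11  -0.57]
 [ 19.82   0.33   0.52  -4.28   0.1   -0.01  -0.06  30.    -0.84 -56.99 -22.37  -0.18   0.22  -0.2 ]
 [ 19.87  -0.87   0.7   -3.08   0.03  -0.02  -0.03  30.    -0.69 -56.86 -22.42  -0.07   0.21  -0.07]
 [ 19.92  -0.05  -0.37  -3.64   0.06  -0.04  -0.04  30.    -0.57 -56.97 -22.77  -0.02   0.15  -0.02]
 [ 19.97   0.65   0.79  -4.25   0.04  -0.02  -0.08  30.    -0.46 -57.09 -23.09   0.     0.1   -0.  ]
 [ 20.02  -0.29   0.83  -3.77   0.02  -0.04  -0.02  30.    -0.36 -57.16 -23.31   0.01   0.08   0.  ]
 [ 20.07  -0.05   0.9   -3.75   0.02   0.01   0.02  30.    -0.26 -57.2  -23.44   0.02   0.07   0.  ]
 [ 20.12   0.03  -0.22  -2.81   0.02   0.04   0.07  30.    -0.18 -57.2  -23.52   0.02   0.07   0.  ]
 [ 20.17  -0.82  -0.59  -3.64   0.02  -0.02   0.03  30.    -0.11 -57.19 -23.55   0.02   0.06   0.  ]
 [ 20.22  -0.08  -0.34  -2.35  -0.     0.01  -0.03  30.    -0.06 -57.17 -23.57   0.02   0.06   0.  ]
 [ 20.27   0.65  -0.12  -3.49  -0.02  -0.01   0.09  30.    -0.02 -57.15 -23.57   0.03   0.06   0.  ]
 [ 20.32   0.83   0.46  -3.98  -0.01   0.04   0.01  30.     0.   -57.13 -23.56   0.03   0.07   0.  ]
 [ 20.37  -0.19  -0.56  -4.67   0.04  -0.04   0.03  30.     0.02 -57.11 -23.55   0.03   0.07   0.  ]
 [ 20.42   0.01   0.23  -3.77   0.03  -0.05   0.04  30.     0.03 -57.1  -23.54   0.03   0.07   0.  ]
 [ 20.47   0.03  -0.54  -4.47  -0.05  -0.01   0.02  30.     0.04 -57.09 -23.53   0.03   0.07   0.  ]]
std last 11 [0.455 0.561 0.646 0.025 0.028 0.044 0.    0.163 0.042 0.141 0.007 0.012 0.001]
```

Call:
servo_tool(
  plan=[
    [[1,0,0,1,0,0,0],[1,0,0,1,0,0,0],[1,0,0,-1,0,0,0],[1,0,0,-1,0,0,0],[1,0,0,1,0,0,0]],
  ],
)

```text
t: 20.88
ee_pos: [509.0, 301.3, 215.3]
orientation: [-0.22, -3.097, 0.038]
ft_force: [-5.7, -3.7, -13.7]
width: 62.5
grasp_force: 30.0
```

Call:
servo_tool(
  plan=[
    [[1,0,0,1,0,0,0],[1,0,0,-1,0,0,0],[1,0,0,-1,0,0,0],[1,0,0,1,0,0,0],[1,0,0,1,0,0,0]],
  ],
)

```text
t: 21.3
ee_pos: [513.2, 303.8, 269.1]
orientation: [-0.221, -3.112, 0.022]
ft_force: [0.7, 0.7, -1.7]
width: 62.7
grasp_force: 30.0
```

```bash
python3 l.py
```

```text
[[ 21.35   2.67   2.49   3.79   0.16  -0.23   0.04  30.    -0.16 -22.11  -8.16  -0.03   0.62  -0.01]
 [ 21.4    1.67   1.31  -2.96   0.08  -0.14   0.01  30.     0.09 -49.29 -23.04   0.05   1.48  -0.01]
 [ 21.45   0.62   0.98  -3.28  -0.02   0.02   0.    30.    -0.   -54.24 -28.02   0.03   0.34  -0.  ]
 [ 21.5   -0.48   0.29  -3.37   0.01   0.02  -0.03  30.    -0.02 -55.09 -28.85   0.02   0.01   0.  ]
 [ 21.55  -0.36   0.28  -3.74  -0.01   0.02  -0.    30.    -0.01 -55.1  -28.58   0.03  -0.02   0.  ]
 [ 21.6   -0.96  -0.73  -3.65  -0.05   0.03   0.02  30.    -0.01 -54.95 -28.15   0.03   0.01   0.  ]
 [ 21.65   0.27  -0.48  -3.37  -0.     0.04   0.    30.    -0.   -54.8  -27.8    0.03   0.04   0.  ]
 [ 21.7    0.05   0.33  -3.39   0.07   0.01  -0.04  30.    -0.   -54.69 -27.56   0.03   0.06   0.  ]
 [ 21.75  -0.56  -0.2   -3.41   0.02   0.04   0.03  30.     0.   -54.63 -27.42   0.03   0.07   0.  ]
 [ 21.8    0.95  -0.1   -2.49  -0.03   0.01  -0.01  30.     0.   -54.59 -27.34   0.03   0.07   0.  ]
 [ 21.85   0.08  -0.39  -3.59  -0.01  -0.    -0.03  30.     0.   -54.58 -27.31   0.03   0.07  -0.  ]
 [ 21.9   -0.58   0.85  -2.74   0.05  -0.02  -0.02  30.     0.   -54.57 -27.3    0.03   0.07  -0.  ]
 [ 21.95  -0.73   0.98  -3.82  -0.     0.01   0.    30.     0.   -54.57 -27.3    0.03   0.07  -0.  ]
 [ 22.     0.02  -0.26  -2.69   0.02   0.03  -0.02  30.     0.   -54.57 -27.31   0.03   0.07  -0.  ]
 [ 22.05   0.39  -0.25  -3.23  -0.02   0.01   0.02  30.     0.   -54.58 -27.33   0.03   0.07   0.  ]
 [ 22.1    0.15  -0.05  -3.33  -0.     0.03  -0.    30.     0.   -54.58 -27.34   0.03   0.07  -0.  ]]
std last 11 [0.538 0.512 0.406 0.032 0.019 0.021 0.    0.003 0.117 0.259 0.    0.02  0.   ]
```

Tin C stays quiet even with long strokes, so I put it back and retest B with long strokes.

```bash
python3 -c "
from h import *
o=readout.get_obs();print(o['ee_pos'],o['orientation'])"
```

```text
[516.80702894 305.78638039 281.43411945] [-2.22977843e-01 -3.13362696e+00  1.27565748e-04]
```

Call:
servo_tool(
  plan=[
    [[1,0,0.5,-0.3,0,0,0],[1,0,0.7,-0.5,0,0,0],[1,0,0.5,-0.8,0,0,0],[1,0,0.27,-0.8,0,0,0],[1,0,0,-0.8,0,0,0]],
  ],
)

```text
t: 22.52
ee_pos: [517.1, 387.3, 152.7]
orientation: [0.22, 3.132, 0.004]
ft_force: [-0.3, 0.1, -3.4]
width: 62.4
grasp_force: 30.0
```

Call:
servo_tool(
  plan=[
    [[1,0,0,-0.6,0,0,0],[1,0,0,-0.4,0,0,0],[1,0,0,-0.1,0,0,0],[1,0,0,0,0,0,0],[1,0,0,0,0,0,0]],
  ],
)

```text
t: 22.93
ee_pos: [517.4, 384.9, 110.2]
orientation: [0.223, 3.133, 0.001]
ft_force: [-0.8, 0.8, -2.0]
width: 62.6
grasp_force: 30.0
```

Call:
servo_tool(
  plan=[
    [[1,0,0,-0.1,0,0,0],[1,0,0,-0.05,0,0,0],[1,0,0,0,0,0,0],[1,0,0,0,0,0,0],[1,0,0,0,0,0,0]],
  ],
)

```text
t: 23.35
ee_pos: [517.0, 384.7, 104.1]
orientation: [0.223, 3.133, 0.001]
ft_force: [-0.3, -0.6, -2.1]
width: 62.8
grasp_force: 30.0
```

Call:
servo_tool(
  plan=[
    [[1,0,0,-0.05,0,0,0],[1,0,0,-0.03,0,0,0],[1,0,0,0,0,0,0],[1,0,0,0,0,0,0]],
  ],
)

```text
t: 23.68
ee_pos: [517.2, 384.8, 103.8]
orientation: [0.223, 3.133, 0.001]
ft_force: [-8.5, -5.9, 25.1]
width: 63.0
grasp_force: 30.0
```

Call:
servo_tool(
  plan=[
    [[-1,0,0,0,0,0,0],[-1,0,0,0,0,0,0],[-1,0,0,0,0,0,0],[-1,0,0,0,0,0,0],[-1,0,0,0.5,0,0,0]],
  ],
)

```text
t: 24.1
ee_pos: [515.1, 383.4, 117.1]
orientation: [-0.223, -3.129, 0.006]
ft_force: [-0.4, -0.3, -0.3]
width: 87.5
grasp_force: 0.0
```

Call:
servo_tool(
  plan=[
    [[-1,0,0,1,0,0,0],[-1,0,0,1,0,0,0],[-1,0,0,1,0,0,0],[-1,-0.1,-0.7,0,0,0,0],[-1,-0.1,-0.9,0,0,0,0]],
  ],
)

```text
t: 24.52
ee_pos: [510.3, 322.7, 243.4]
orientation: [0.218, 3.128, 0.007]
ft_force: [-0.2, -0.7, -0.5]
width: 87.8
grasp_force: 0.0
```

Call:
servo_tool(
  plan=[
    [[-1,-0.1,-0.9,0,0,0,0],[-1,-0.1,-0.9,0,0,0,0],[-1,-0.1,-0.9,0,0,0,0],[-1,0,-0.25,0,0,0,0],[-1,0,0,0,0,0,0]],
  ],
)

```text
t: 24.93
ee_pos: [496.6, 200.5, 240.2]
orientation: [-0.228, -3.133, 0.001]
ft_force: [0.5, 0.5, -0.1]
width: 87.9
grasp_force: 0.0
```

Call:
servo_tool(
  plan=[
    [[-1,0,0,0,0,0,0],[-1,0,0,0,0,0,0]],
  ],
)

```text
t: 25.1
ee_pos: [497.5, 203.8, 240.4]
orientation: [0.222, 3.133, 0.001]
ft_force: [-0.8, 0.2, -0.4]
width: 87.7
grasp_force: 0.0
```

```bash
python3 w.py w5.png
```

```text
25.1 [497.5 203.8 240.4] yaw 1.429 z [ 0.001  0.001 -1.   ] [ 0.37  0.38  1.87  0.    0.89 -1.06]
[500.  43.] [ 462    1   78   85 5186] lid [394.8 319.3  67. ] units [-2.566  2.888 -4.334]
[607. 232.] [ 573  199   67   67 3544] lid [515.  383.5  67. ] units [ 0.44   4.492 -4.334]
[319. 244.] [ 286  212   68   65 3493] lid [496.7 201.9  67. ] units [-0.018 -0.047 -4.334]
```

Call:
servo_tool(
  plan=[
    [[-1,0,-0.04,-0.9,0,0,0],[-1,0,0,-0.9,0,0,0],[-1,0,0,-0.9,0,0,0],[-1,0,0,-0.75,0,0,0],[-1,0,0,0,0,0,0]],
  ],
)

```text
t: 25.57
ee_pos: [493.9, 201.3, 97.0]
orientation: [-0.22, -3.126, 0.006]
ft_force: [-0.4, 0.3, -0.0]
width: 88.0
grasp_force: 0.0
```

Call:
servo_tool(
  plan=[
    [[1,0,0,0,0,0,0],[1,0,0,0,0,0,0],[1,0,0,0,0,0,0],[1,0,0,0,0,0,0],[1,0,0,0,0,0,0]],
  ],
)

```text
t: 25.98
ee_pos: [498.1, 201.8, 104.3]
orientation: [0.223, 3.13, 0.003]
ft_force: [-0.2, 2.6, 7.7]
width: 64.8
grasp_force: 30.0
```

Call:
servo_tool(
  plan=[
    [[1,0,0,0.5,0,0,0],[1,0,0,0.8,0,0,0],[1,0,0,0.8,0,0,0],[1,0,0,0.4,0,0,0],[1,0,0,0,0,0,0]],
  ],
)

```text
t: 26.4
ee_pos: [498.6, 201.6, 206.4]
orientation: [0.223, 3.127, 0.005]
ft_force: [0.3, 0.1, -4.1]
width: 64.1
grasp_force: 30.0
```

Call:
servo_tool(
  plan=[
    [[1,0,1,0,0,0,0],[1,0,1,0,0,0,0],[1,0,-1,0,0,0,0],[1,0,-1,0,0,0,0],[1,0,1,0,0,0,0]],
  ],
)

```text
t: 26.82
ee_pos: [496.5, 226.6, 199.6]
orientation: [-0.244, -3.125, 0.014]
ft_force: [1.4, -1.4, -4.3]
width: 64.4
grasp_force: 30.0
```

Call:
servo_tool(
  plan=[
    [[1,0,1,0,0,0,0],[1,0,-1,0,0,0,0],[1,0,-1,0,0,0,0]],
  ],
)

```text
t: 27.07
ee_pos: [495.7, 205.1, 201.2]
orientation: [0.207, 3.135, 0.0]
ft_force: [0.8, -1.2, -4.2]
width: 64.5
grasp_force: 30.0
```

```bash
python3 l.py
```

```text
[[ 27.12  -1.3   -8.17  -5.38  -0.56   0.01  -0.02  29.99  12.31 -49.21 -31.79   2.3   -1.67   0.31]
 [ 27.17  -0.64   0.32  -3.     0.03   0.     0.04  30.    -0.86 -51.5  -21.65  -0.3    0.03  -0.69]
 [ 27.22   0.63  -0.2   -3.41   0.06   0.02  -0.02  30.    -0.67 -50.73 -20.9   -0.19   0.22  -0.24]
 [ 27.27   0.22  -0.54  -3.46   0.05  -0.01   0.02  30.    -0.58 -50.59 -20.95  -0.1    0.16  -0.08]
 [ 27.32  -0.46   0.83  -3.34   0.03  -0.    -0.    30.    -0.5  -50.55 -21.12  -0.05   0.13  -0.02]
 [ 27.37  -0.19  -0.85  -3.4    0.07  -0.02  -0.01  30.    -0.4  -50.57 -21.38  -0.02   0.07  -0.  ]
 [ 27.42   0.32  -0.02  -4.88   0.     0.03  -0.01  30.    -0.32 -50.58 -21.5   -0.01   0.08   0.  ]
 [ 27.47  -0.19   0.3   -3.14   0.07   0.02   0.02  30.    -0.24 -50.57 -21.63  -0.     0.06   0.  ]
 [ 27.52   0.42  -0.11  -4.41   0.02   0.07   0.01  30.    -0.16 -50.56 -21.71   0.01   0.05   0.  ]
 [ 27.57  -0.55  -0.34  -4.27   0.01   0.02  -0.02  30.    -0.1  -50.56 -21.75   0.01   0.05   0.  ]
 [ 27.62  -0.91   0.17  -4.25   0.03   0.07   0.01  30.    -0.06 -50.55 -21.78   0.01   0.05   0.  ]
 [ 27.67   0.44   0.53  -4.04   0.04   0.07  -0.03  30.    -0.03 -50.55 -21.79   0.01   0.05   0.  ]
 [ 27.72   0.61  -0.19  -3.58   0.01   0.02   0.02  30.    -0.   -50.55 -21.8    0.01   0.05   0.  ]
 [ 27.77   0.78  -0.65  -4.01  -0.     0.03  -0.    30.     0.01 -50.55 -21.8    0.01   0.05   0.  ]
 [ 27.82   0.44   0.12  -4.31  -0.02   0.04  -0.01  30.     0.02 -50.55 -21.81   0.01   0.05   0.  ]
 [ 27.87  -0.56   0.09  -3.45   0.06   0.02   0.05  30.     0.03 -50.56 -21.81   0.01   0.05   0.  ]]
std last 11 [0.533 0.389 0.499 0.029 0.028 0.022 0.    0.143 0.01  0.138 0.01  0.01  0.002]
```

B shows slight irregularities in j3 and j5 and grip dips that C did not have. I check with vertical strokes and finer digits.

Call:
servo_tool(
  plan=[
    [[1,0,0,1,0,0,0],[1,0,0,1,0,0,0],[1,0,0,-1,0,0,0],[1,0,0,-1,0,0,0],[1,0,0,1,0,0,0]],
  ],
)

```text
t: 28.28
ee_pos: [488.8, 198.0, 217.3]
orientation: [-0.22, -3.093, 0.029]
ft_force: [-6.4, -2.5, -12.5]
width: 64.3
grasp_force: 30.0
```

Call:
servo_tool(
  plan=[
    [[1,0,0,1,0,0,0],[1,0,0,-1,0,0,0],[1,0,0,-1,0,0,0],[1,0,0,1,0,0,0],[1,0,0,1,0,0,0]],
  ],
)

```text
t: 28.7
ee_pos: [493.1, 199.6, 270.6]
orientation: [-0.221, -3.11, 0.017]
ft_force: [1.1, 0.4, -1.5]
width: 63.5
grasp_force: 30.0
```

```bash
sed -i 's/^P=np.array.*/P=np.array(P);print(P[:,[0,3,7,8,9,10,11,12,13]].round(4))/' l.py; python3 l.py
```

```text
[[ 28.75     5.3285  29.9998  -0.1287 -18.0151  -9.6118   0.0255   0.2575  -0.0033]
 [ 28.8     -0.0357  29.9996   0.0273 -42.5185 -22.2394   0.0088   1.3307  -0.0033]
 [ 28.85    -5.114   29.6105  -0.0711 -47.5367 -26.9517  -0.0147   0.4835   0.004 ]
 [ 28.9     -3.6581  29.6861  -0.0269 -47.8111 -27.4087   0.0229   0.0544   0.0016]
 [ 28.95    -4.2674  29.687    0.0016 -47.8639 -27.4002   0.0298  -0.0604   0.0004]
 [ 29.      -3.7579  29.687    0.0037 -47.7981 -27.0402   0.0239  -0.0342   0.0004]
 [ 29.05    -4.5826  29.6868   0.0061 -47.7287 -26.7178   0.0198  -0.0009   0.0004]
 [ 29.1     -4.3292  29.6872   0.0055 -47.6836 -26.4934   0.0166   0.0219   0.0002]
 [ 29.15    -3.9081  29.6879   0.0339 -47.636  -26.3047   0.0263   0.052   -0.0001]
 [ 29.2     -3.5778  29.6866   0.0025 -47.6576 -26.2757   0.0145   0.0436   0.0002]
 [ 29.25    -3.9393  29.6866   0.0022 -47.6608 -26.2454   0.0131   0.0464   0.0002]
 [ 29.3     -4.2869  29.6865   0.0026 -47.6689 -26.2379   0.0138   0.0474   0.0002]
 [ 29.35    -4.1546  29.6867   0.0005 -47.6771 -26.2424   0.0139   0.0473   0.0002]
 [ 29.4     -3.0029  29.6867   0.0014 -47.6837 -26.2535   0.0142   0.0467   0.0002]
 [ 29.45    -3.1611  29.6867   0.0021 -47.6877 -26.2659   0.0144   0.046    0.0002]
 [ 29.5     -3.5078  29.6866  -0.0012 -47.6907 -26.2779   0.0141   0.0455   0.0002]]
```

B rattles: the grip force jumps and j1 and j3 show discrete kicks. Now I carry it to the scanner.

Call:
servo_tool(
  plan=[
    [[1,-0.08,-0.4,0,0,0,0],[1,-0.08,-0.8,0,0,0,0],[1,-0.08,-0.9,0,0,0,0],[1,-0.08,-0.9,0,0,0,0],[1,-0.08,-0.9,0,0,0,0]],
  ],
)

```text
t: 29.92
ee_pos: [480.5, 43.8, 282.4]
orientation: [0.221, 3.133, -0.0]
ft_force: [1.2, 0.6, -4.8]
width: 63.4
grasp_force: 29.7
```

Call:
servo_tool(
  plan=[
    [[1,-0.08,-0.9,0,0,0,0],[1,-0.08,-0.9,0,0,0,0],[1,-0.08,-0.9,0,0,0,0],[1,-0.08,-0.9,0,0,0,0],[1,-0.08,-0.9,0,0,0,0]],
  ],
)

```text
t: 30.33
ee_pos: [464.4, -136.7, 282.5]
orientation: [0.223, 3.133, -0.0]
ft_force: [0.4, 0.6, -4.3]
width: 63.3
grasp_force: 29.7
```

Call:
servo_tool(
  plan=[
    [[1,-0.05,-0.8,0,0,0,0],[1,0,-0.48,-0.2,0,0,0],[1,0,0,-0.5,0,0,0],[1,0,0,-0.5,0,0,0],[1,0,0,0,0,0,0]],
  ],
)

```text
t: 30.75
ee_pos: [461.0, -186.0, 231.4]
orientation: [-0.225, -3.128, -0.003]
ft_force: [-0.9, -0.3, -3.3]
width: 63.3
grasp_force: 29.7
```

Call:
servo_tool(
  plan=[
    [[1,0,0,-0.5,0,0,0],[1,0,0,-0.5,0,0,0],[1,0,0,-0.5,0,0,0],[1,0,0,-0.3,0,0,0],[1,0,0,0,0,0,0]],
  ],
)

```text
t: 31.17
ee_pos: [462.1, -185.5, 160.9]
orientation: [-0.222, -3.13, -0.002]
ft_force: [-0.5, 0.1, -4.0]
width: 63.3
grasp_force: 29.7
```

Call:
servo_tool(
  plan=[
    [[1,0,0,0,0,0,0],[1,0,0,0,0,0,0],[1,0,0,0,0,0,0]],
  ],
)

```text
t: 31.42
ee_pos: [463.7, -186.4, 163.6]
orientation: [0.222, 3.132, -0.001]
ft_force: [0.7, 0.1, -3.9]
width: 63.0
grasp_force: 29.7
```

```bash
python3 - <<'E'
from h import *
a=snap('scene');b=snap('side');o=readout.get_obs();print(o['t'],o['ee_pos'],o['qvel'].round(3),o['width'],o['grasp_force'])
e=o['ee_pos'];w=np.array([562,-200,92.]);ax=np.array([.989,-.147,0]);ay=np.array([.147,.989,0])
d=e-np.array([0,0,68])-w;print('before win',d@ax,d@ay,d[2])
u,v=map(int,proj('scene',w));u2,v2=map(int,proj('side',(440,-60,100)))
print('tinA lid px',proj('scene',(437,71,67)),proj('side',(437,71,67)))
A=cv2.resize(a[v-70:v+50,u-90:u+30],(600,600),interpolation=cv2.INTER_CUBIC)
B=cv2.resize(b[160:360,220:420],(600,600),interpolation=cv2.INTER_CUBIC)
print('cropA',u-90,v-70)
im=cv2.resize(np.hstack([A,B]),(800,400));cv2.imwrite('pics/f.png',im[:,:,::-1])
E
```

```text
31.5167 [ 463.42147442 -186.34968748  163.34684544] [-0.001  0.005  0.004 -0.    -0.004  0.001] 63.39186952728479 29.680274567508604
before win -99.5007577413838 -0.9908841788898273 3.346845441102886
tinA lid px (np.float64(292.81275188895523), np.float64(251.26785380803955)) (np.float64(325.2534924385355), np.float64(270.8826537650889))
cropA 310 192
```

View pics/f.png

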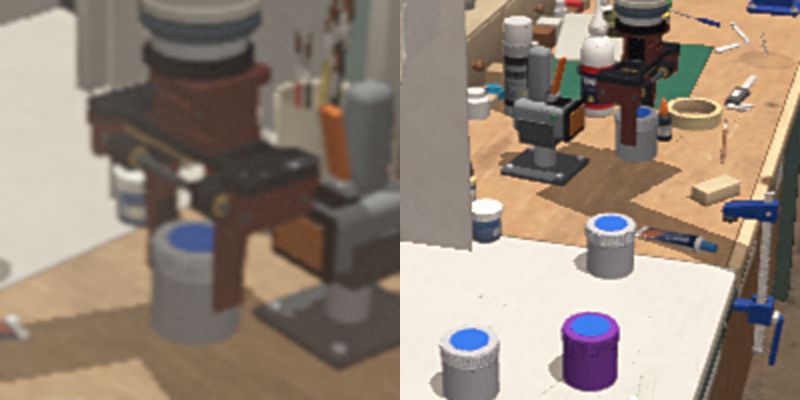

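The tin hangs upright and level with the amber window. In the scene crop the lid is at (190,235) and the underside at (190,340), about 100 mm in front of the window. In the side crop the quiet tins stand at (610,222) and (470,340).

```bash
python3 -c "
from workcell import close_job
print(close_job())"
```

```text
the job is handed in; nothing more can be done
None
```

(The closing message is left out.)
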